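Third hand at the gel casting stand

TASK

A colleague is about to screw a gel sandwich down in the casting stand and needs a third hand. Take the sandwich (white ceramic and glass plate in two grey side clamps) that stands on the bench, lower it upright between the stand's two end posts so that the sprung steel jaw opens and closes on it against the back fence, and press it down on the black foam strip with a steady force of about 10 N: the foam gives about 5 mm, and the tops of the side clamps come level with the tops of the end posts. Finish while still holding the sandwich pressed down like that, since nothing fastens it yet; never press much harder, or the foam is crushed and the glass may crack, and leave the comb, the beaker and the wash bottle where they are.

Things in the scene. Friction and masses are not known exactly. Their poses are not given: they have to be found in the camera images.
- gel_sandwich: Gel sandwich, loose, 0.21-0.35 kg, upright on the bench: white ceramic (+x side) and glass plate (-x side), together 10 mm thick in x, 100 wide in y, 105 tall. Grey clamp on each side edge (|y| 44-56 mm): 20 mm thick, 61 tall, with a foot 44 mm long in x, 8 high, level with the plates' underside; black screws at -x. Origin: centre of the underside, z up. Take it by the bare top edge at y = 0.
- casting_stand: White casting stand, fixed; base 130 (x) by 200 (y) by 12 mm. Origin: centre of the underside, midway under the sandwich's place; the sandwich's axes go along the stand's (either way round). Fence face at x = +5 mm, looking to -x, 76 mm wide, 58 mm high, above it a lip leaning back to x = 11 mm at z = 79 mm. The sandwich's feet pass beside fence and jaw and do not reach the base.
- post_top (a point): Centre of the top of the end post at the stand's +y side, 82 mm above the bench; the other stands at -y. Posts at y = +-71 mm of the stand, 22 mm deep in x; their grey guide faces are 118 mm apart (3 mm clear on each side of the sandwich), flared above z = 58 mm. On each post a steel tab turned outward and a black thumbscrew up to z = 101 mm.
- foam_top (a point): Centre of the top of the black foam strip (15 by 72 mm) on which the plates sit; 26 mm above the bench while unloaded, at x = y = 0 of the stand.
- foam (a joint): Squeeze of the foam strip, m: 0 free, 0.009 fully crushed; resists like a spring, 2 N per mm. The sandwich's weight alone squeezes it up to 1.8 mm. At 0.005 the tops of the side clamps (61 mm above the sandwich's underside) are level with the tops of the end posts.
- jaw_nose (a point): Foremost point of the sprung steel jaw (40 mm wide in y, middle of the stand), 54 mm above the bench; it faces the fence and closes to 7 mm from it. Above the nose a lip leans away from the fence by 7 mm up to z = 83 mm, so that a plate coming down pushes the jaw open by itself.
- jaw (a joint): Opening of the sprung jaw, rad: 0 closed, 0.09 to 0.13 with the sandwich between jaw and fence, 0.6 the most. It presses on the plate with about 1.5 N; pushing the plate in behind it takes 2 to 6 N, well before the foam is reached.
- comb: White plastic gel comb, 96 mm long in y, 33 mm in x, 7 mm high, lying on the bench; bystander.
- beaker: Small clear beaker, 46 mm across, 56 mm high; bystander. Origin: centre of the underside.
- wash_bottle: White wash bottle with red top and spout, 201 mm high, 64 by 104 mm; bystander behind the work. Origin: centre of the underside.
Not all that is in view belongs to the job. Leave any purple look-alike of the gel_sandwich alone.

How it is judged (in metres and radians):
On the way, in this order (a step that is already met when the one before it is completed fails the run):
1. the sandwich has been lifted off the bench (height (world z) of gel_sandwich above 0.02 m and value of joint jaw below 0.04 rad), for 0.1 s.
2. the sprung jaw has opened and bears on the sandwich between it and the fence (value of joint jaw above 0.05 rad and horizontal distance between gel_sandwich and casting_stand below 0.012 m and height (world z) of gel_sandwich below 0.05 m), for 0.1 s.
At the end, for the whole second after the job is handed in: Sandwich upright (0.06 rad) between sprung jaw and fence, within 3 mm of touching the fence, 6 mm of the middle, 0.08 rad of square; the jaw bears on it and the fingers still hold or press it on the foam with a steady 5 to 16 N, the foam squeezed 2.5 to 8 mm (contact force between gel_sandwich and foam between 5 and 16 N and value of joint foam between 0.0025 and 0.008 m and value of joint jaw above 0.05 rad and x of gel_sandwich in the frame of casting_stand between -0.003 and 0.003 m and y of gel_sandwich in the frame of casting_stand between -0.006 and 0.006 m and angle between gel_sandwich's own z axis and vertical below 0.06 rad and angle between the x axis of gel_sandwich and the x axis of casting_stand, either way round below 0.08 rad and contact force between the fingers and gel_sandwich above 2 N and linear speed of gel_sandwich below 0.01 m/s); the arm keeps its last pose, push and grip.
It fails at once if the sandwich was pressed on the foam with more than 25 N (contact force between gel_sandwich and foam above 25 N).
It fails at once if the comb was moved (distance of comb from where it was at the start of the episode above 0.02 m).
It fails at once if the beaker was moved or tipped (distance of beaker from where it was at the start of the episode above 0.02 m or angle between beaker's own z axis and vertical above 0.4 rad).
It fails at once if the wash bottle was moved or tipped (distance of wash_bottle from where it was at the start of the episode above 0.02 m or angle between wash_bottle's own z axis and vertical above 0.4 rad).
It fails at once if the sandwich was tipped over (angle between gel_sandwich's own z axis and vertical above 0.7 rad).
It also fails if it takes over 38 s, if anything falls off the work surface, if the arm or the gripper's body presses on something with over 40 N, if the wrist force passes 120 N, or if a joint passes its speed limit or range.

ROBOT

A 7-joint arm with a two-finger parallel gripper is mounted at the origin on a cart in front of the work surface, level with it; the furniture and walls round the work are solid. World frame = base frame: x ahead of the robot, y to its left, z up, the work surface at z = 0. Lengths are in mm, angles in rad, forces in N, time in s.
With the tool pointing down it reaches from about 400 to 850 mm from the base axis. Payload 4.5 kg.
Tool frame: the origin (TCP) lies midway between the tips of the shut fingers; the grasp point (between the pads) lies 19 mm behind it (manip.grip_point_offset is the distance from the TCP to the grasp point, in mm); x points along the fingers, z is the direction in which the jaws open and shut, and the axes are right-handed (so a half turn about x gives the same grasp; the last joint's range is limited). The gripper opens to 88 mm and grips with 3 to 60 N. Pads are 18 mm wide; open, the fingers measure 123 mm over their backs; the gripper's body (75 mm by 187 mm) begins 45 mm behind the grasp point.
Start: joints at [1.209, 0.689, -0.195, 1.565, 0.157, 0.902, -0.215], TCP at [240.997, -576.692, 238.743] pointing down, gripper open.
Joint ranges: [-3.01, 3.01], [-0.46, 2.08], [-1.47, 1.51], [0.13, 2.56], [-1, 4.14], [0.04, 2.09], [-2.66, 2.66]. Speed limits (rad/s): [2.57, 2.57, 3.14, 3.14, 3.14, 3.14, 3.14].

INTERFACE

Orientations are given as a 3x3 rotation matrix whose columns are the frame's x, y, z axes.
In Python, from rig import manip gives the robot as it stands.
- The arm moves only by the shell command python3 -m inch 'ROWS'. ROWS is JSON, a list of rows, each an object of numbers: "rx", "ry", "rz": the turn, a rotation vector about the tool's x, y, z in degrees; "dx", "dy", "dz": the shift along the tool's x, y, z in mm; "grip": the closure, from 0 (fully open) to 1 (shut). A call has 1 to 10 rows; each row is the pose to reach, as a shift and turn from the pose commanded when the call began, along the tool's axes at that moment; what a row does not reach only later rows make up. A row lasts 1/10 s, in which the tool goes at most 50 mm and 8.59 degrees, less where a joint would pass 70% of its speed; a pose out of reach is approached as far as the arm can. A call with a gripper value outside its range is refused whole. The fingers move at their own pace and stop on an object; the grip force is fixed at half the most. Time passes only in rows, so rows that repeat a pose let the fingers close. It gives the time, the measured TCP pose, the force and the opening at its end, in the units of the state.
- manip.get_obs(): the state, without advancing time (a new reading comes with each control period).
- manip.capture(name): name is "scene" or "side" or "wrist"; returns the picture (400x640x3 uint8, red, green, blue); there is no depth.
- manip.camera_params(name): a dict with "fx", "fy", "cx", "cy" (pixels), "D" ([k1, k2, p1, p2, k3] as OpenCV has them; the pictures are not rectified), "camera_from_world" (4x4, takes a point from world to camera coordinates). Camera axes: x right, y down, z forward; pixel columns grow to the right and rows downward; lengths in mm; the calibration is good to about 2 mm. A picture is of the moment at which its call begins: read the wrist's pose just before it. camera_params takes no time and is no camera call; for the wrist camera it gives the pose at the moment of the call.
- manip.hand_in(): hands the job in, once; it reports no verdict.
The state is a dict: "t": time; "joints": joint angles; "joint_velocities": joint speeds; "joint_efforts": joint torques, N m; "position": TCP position; "ee_rot": TCP orientation; "ft_force": force on the tool from outside, world axes, zero at the start; "moment": the same for the moment, N m; "finger_gap": finger opening in mm.
Only numpy, scipy, OpenCV 4.12 (cv2) and the standard library are available. Lean on these libraries where they do the work, as an engineer would, in place of code of your own. Each camera call takes 0.05 s, during which the arm holds its last target. There are 200 camera calls.

## Working session

There is one attempt and no reset: what is moved stays moved. The work goes in short steps, Python scripts to look and compute and a shell command to move; the robot and the scene stay as the last step left them, time stands still between calls to the robot, and variables do not carry over. Pictures are saved under pics/ and viewed, about 8 in all and at most 12, crops included, and the job is handed in when it is done.

```bash
mkdir -p pics; ls
python3 - <<'E'
from rig import manip
import cv2,numpy as np
o=manip.get_obs()
print(o['t'],o['position'],np.round(o['ee_rot'],3).tolist(),o['ft_force'],o['finger_gap'],manip.grip_point_offset)
for n in("scene","side"):
    p=manip.capture(n);cv2.imwrite(f'pics/{n}0.png',p[:,:,::-1])
    c=manip.camera_params(n);print(n,c['fx'],c['cx'],c['cy'],c['D'],np.round(c['camera_from_world'],3).tolist())
E
```

```text
pics
0.0 [ 240.67901104 -576.13760361  237.92442124] [[-0.001, 0.923, 0.386], [0.002, 0.386, -0.923], [-1.0, -0.0, -0.002]] [-0.59060124 -0.04340544  1.04662352] 88.29877340196795 18.700000000000003
scene 465.4257406539367 315.688984114461 194.69164733551386 [-0.09298419  0.          0.          0.          0.        ] [[-0.719, -0.694, -0.001, 483.44], [-0.402, 0.418, -0.815, 275.472], [0.566, -0.586, -0.58, 924.999], [0.0, 0.0, 0.0, 1.0]]
side 477.54712707040744 319.15696227613915 196.44574953711646 [-0.02429726  0.          0.          0.          0.        ] [[0.974, -0.225, -0.019, -569.246], [-0.129, -0.485, -0.865, 181.28], [0.186, 0.845, -0.501, 1079.945], [0.0, 0.0, 0.0, 1.0]]
```

View pics/scene0.png

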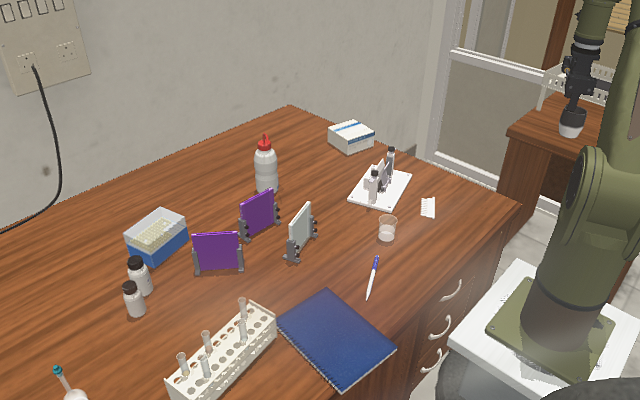

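View pics/side0.png

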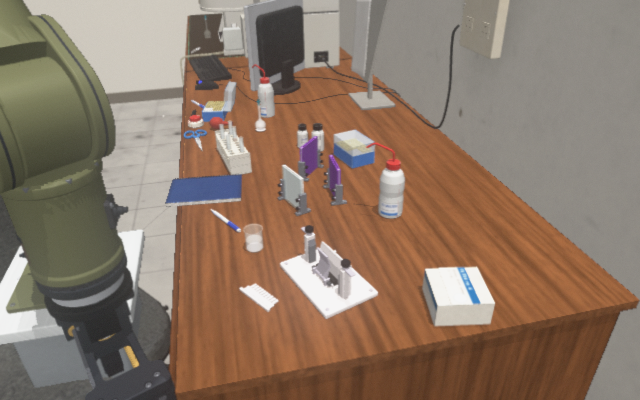

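The scene view shows the white sandwich at about (302,230) and the stand at (380,188). In the side view they are at (293,190) and (328,280). I'll zoom in on corner features next.

```bash
cat > h.py <<'E'
import numpy as np,cv2
from rig import manip
def ray(n,uv,c=None):
    c=c or manip.camera_params(n);K=np.array([[c['fx'],0,c['cx']],[0,c['fy'],c['cy']],[0,0,1.]])
    q=cv2.undistortPoints(np.array(uv,float).reshape(-1,1,2),K,np.array(c['D'],float))[:,0]
    T=np.array(c['camera_from_world']);R=T[:3,:3]
    return -R.T@T[:3,3], np.c_[q,np.ones(len(q))]@R
def onz(n,uv,z,c=None):
    o,d=ray(n,uv,c); return o+d*((z-o[2])/d[:,2])[:,None]
def tri(u1,u2,n1='scene',n2='side'):
    o1,d1=ray(n1,u1);o2,d2=ray(n2,u2);out=[]
    for a,b in zip(d1,d2):
        s=np.linalg.lstsq(np.c_[a,-b],o2-o1,rcond=None)[0]
        p,q=o1+a*s[0],o2+b*s[1];out.append(np.r_[(p+q)/2,np.linalg.norm(p-q)])
    return np.array(out)
E
python3 - <<'E'
import cv2,numpy as np
a=cv2.imread('pics/scene0.png')[190:270,270:350];b=cv2.imread('pics/side0.png')[155:220,265:345]
c=cv2.imread('pics/scene0.png')[140:215,340:420];d=cv2.imread('pics/side0.png')[220:315,275:380]
out=np.zeros((600,800,3),np.uint8)
for im,(x,y) in zip((a,b,c,d),((0,0),(400,0),(0,300),(400,300))):
    s=3.7 if im is not d else 3.1
    r=cv2.resize(im,None,fx=s,fy=s,interpolation=cv2.INTER_CUBIC)[:300,:400];out[y:y+r.shape[0],x:x+r.shape[1]]=r
cv2.imwrite('pics/z.png',out)
E
```

```text
(no output)
```

View pics/z.png

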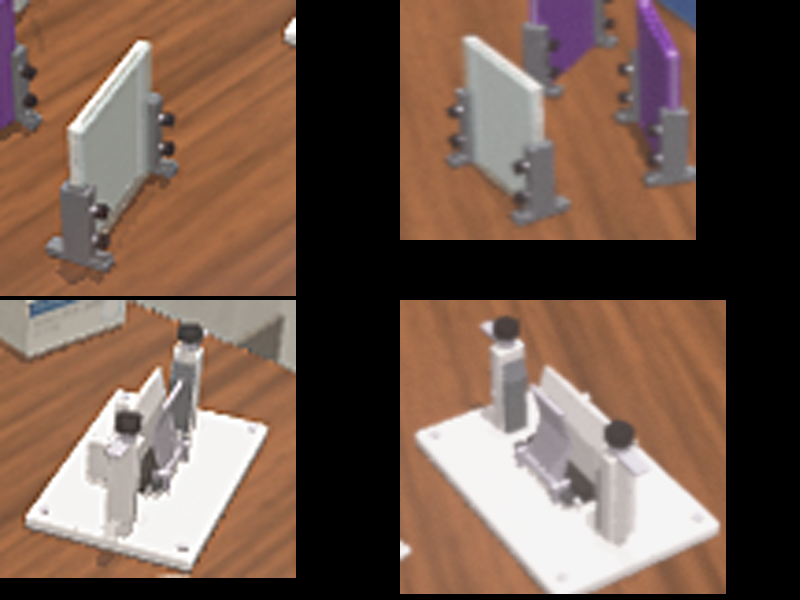

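Run:
```python
from h import *
np.set_printoptions(precision=1,suppress=True)
for n,uv in(('scene',[(290.5,224.6),(309.5,201.6)]),('side',[(283.9,165.8),(302,178.5)])):
    p=onz(n,uv,105);d=p[1]-p[0];print(n,'plate',p.tolist(),p.mean(0),np.hypot(*d[:2]),np.degrees(np.arctan2(d[1],d[0])))
for n,uv in(('scene',[(391.4,147),(374.3,170.3)]),('side',[(309.5,226.5),(346,260.3)])):
    p=onz(n,uv,101);d=p[1]-p[0];print(n,'knobs',p.tolist(),p.mean(0),np.hypot(*d[:2]),np.degrees(np.arctan2(d[1],d[0])))
for n,uv in(('scene',[(347.6,199.5),(391.4,211.6),(412.2,174.6)]),('side',[(280.5,263.5),(325,313.5),(377.3,291.9)])):
    p=onz(n,uv,12);print(n,'base',p.tolist(),(p[0]+p[2])/2)
    for i in(0,1):
        d=p[i+1]-p[i];print(np.hypot(*d[:2]),np.degrees(np.arctan2(d[1],d[0])))
print(onz('scene',[(386,233),(428,207)],0),onz('side',[(254,238),(260,296)],0))
o=manip.get_obs();print(np.linalg.inv(manip.camera_params('wrist')['camera_from_world']).round(2).tolist(),o['position'])
```

```text
scene plate [[536.1010952820021, 221.52498017514085, 105.0], [566.4483528691067, 130.3829203027035, 105.0]] [551.3 176.  105. ] 96.06160065733357 -71.5839666821698
side plate [[537.2892447494175, 217.19741222406788, 105.0], [570.8678028072657, 131.21750578754563, 105.0]] [554.1 174.2 105. ] 92.3041920612352 -68.66738623351485
scene knobs [[586.8514456932536, -224.62648965555968, 101.0], [545.0548899784634, -91.86601253125934, 101.00000000000011]] [ 566.  -158.2  101. ] 139.18439695559067 107.47539885127179
side knobs [[544.0524650101233, -88.0004353372791, 101.0], [589.1424217577976, -224.68969728043953, 101.0]] [ 566.6 -156.3  101. ] 143.93421598102745 -71.743725255676
scene base [[587.6469313084734, -38.46423787985782, 12.0], [468.39602491835024, -77.71331616501459, 12.0], [531.4584811198423, -266.8385381950037, 12.0]] [ 559.6 -152.7   12. ]
125.54389201032558 -161.78206183366953
199.36203999271723 -71.55940314233537
side base [[473.7418964202127, -88.48818452989269, 12.0], [534.3863755010387, -268.5963071502862, 12.0], [655.4646198231673, -233.77025598698663, 12.0]] [ 564.6 -161.1   12. ]
190.0439124961056 -71.39102800921016
125.98728145236646 16.046960861438247
[[ 433.5   -9.5   -0. ]
 [ 416.7 -177.5    0. ]] [[ 427.    45.3    0. ]
 [ 415.7 -172.2    0. ]]
[[0.39, -0.89, -0.25, 303.21], [-0.92, -0.37, -0.1, -549.8], [-0.0, 0.27, -0.96, 383.8], [0.0, 0.0, 0.0, 1.0]] [ 240.7 -576.2  238. ]
```

Sandwich is at about (553,175) and the stand at about (566,-157). Both have yaw ≈ 18–19°, with the screws and the jaw both facing the robot, so no half turn is needed. I'll move above the sandwich.

```bash
python3 -c "
from h import *
print(onz('scene',[(266,192)],0),onz('side',[(391,214)],0))"
python3 -m inch '[{"dx":-10,"dy":578,"dz":-573,"rx":-86},{"dx":-10,"dy":578,"dz":-573,"rx":-86},{"dx":-10,"dy":578,"dz":-573,"rx":-86},{"dx":-10,"dy":578,"dz":-573,"rx":-86},{"dx":-10,"dy":578,"dz":-573,"rx":-86},{"dx":-10,"dy":578,"dz":-573,"rx":-86},{"dx":-10,"dy":578,"dz":-573,"rx":-86},{"dx":-10,"dy":578,"dz":-573,"rx":-86},{"dx":-10,"dy":578,"dz":-573,"rx":-86},{"dx":-10,"dy":578,"dz":-573,"rx":-86}]'
python3 -c "
from h import *
o=manip.get_obs();print(np.round(o['ee_rot'],3).tolist());d=np.array([553,175,215])-o['position'];print(d,o['ee_rot'].T@d)"
```

```text
[[789.03869461  82.31059671   0.        ]] [[797.52129878  64.55775985   0.        ]]
[[-0.001, 0.923, 0.386], [0.001, 0.386, -0.923], [-1.0, -0.0, -0.002]]
[312.31357944 751.1998315  -22.99551252] [  23.84684514  577.80387753 -572.66374028]$[0]: bad value
```

```bash
python3 -m inch '[{"rx":-40,"ry":0,"rz":0,"dx":-10,"dy":280,"dz":-280,"grip":0},{"rx":-40,"ry":0,"rz":0,"dx":-10,"dy":280,"dz":-280,"grip":0},{"rx":-40,"ry":0,"rz":0,"dx":-10,"dy":280,"dz":-280,"grip":0},{"rx":-40,"ry":0,"rz":0,"dx":-10,"dy":280,"dz":-280,"grip":0},{"rx":-40,"ry":0,"rz":0,"dx":-10,"dy":280,"dz":-280,"grip":0},{"rx":-40,"ry":0,"rz":0,"dx":-10,"dy":280,"dz":-280,"grip":0},{"rx":-40,"ry":0,"rz":0,"dx":-10,"dy":280,"dz":-280,"grip":0},{"rx":-40,"ry":0,"rz":0,"dx":-10,"dy":280,"dz":-280,"grip":0},{"rx":-40,"ry":0,"rz":0,"dx":-10,"dy":280,"dz":-280,"grip":0}]'
python3 -c "
from h import *
o=manip.get_obs();print(np.round(o['ee_rot'],3).tolist());d=np.array([553,175,215])-o['position'];print(d,o['ee_rot'].T@d)"
```

```text
t: 1.0
position: [394.5, -203.6, 249.2]
ee_rot: [[0.003, 0.448, 0.894], [0.003, 0.894, -0.448], [-1.0, 0.004, 0.001]]
ft_force: [-0.1, -0.4, 0.1]
finger_gap: 88.1
[[0.003, 0.448, 0.894], [0.003, 0.894, -0.448], [-1.0, 0.004, 0.001]]
[158.5255209  378.64485743 -34.22572519] [ 35.73659225 409.41484061 -27.85773436]
```

All keys are required in each row. Continuing.

```bash
python3 -m inch '[{"rx":-45.5,"ry":0,"rz":0,"dx":35,"dy":409,"dz":-28,"grip":0},{"rx":-45.5,"ry":0,"rz":0,"dx":35,"dy":409,"dz":-28,"grip":0},{"rx":-45.5,"ry":0,"rz":0,"dx":35,"dy":409,"dz":-28,"grip":0},{"rx":-45.5,"ry":0,"rz":0,"dx":35,"dy":409,"dz":-28,"grip":0},{"rx":-45.5,"ry":0,"rz":0,"dx":35,"dy":409,"dz":-28,"grip":0},{"rx":-45.5,"ry":0,"rz":0,"dx":35,"dy":409,"dz":-28,"grip":0},{"rx":-45.5,"ry":0,"rz":0,"dx":35,"dy":409,"dz":-28,"grip":0},{"rx":-45.5,"ry":0,"rz":0,"dx":35,"dy":409,"dz":-28,"grip":0},{"rx":-45.5,"ry":0,"rz":0,"dx":35,"dy":409,"dz":-28,"grip":0},{"rx":-45.5,"ry":0,"rz":0,"dx":35,"dy":409,"dz":-28,"grip":0}]'
python3 - <<'E'
from h import *
import pickle
c=manip.camera_params('wrist');p=manip.capture('wrist');pickle.dump(c,open('w1.pkl','wb'));cv2.imwrite('pics/w1.png',p[:,:,::-1])
o=manip.get_obs();print(o['position'],np.degrees(np.arctan2(o['ee_rot'][1,2],o['ee_rot'][0,2])))
E
```

```text
t: 2.0
position: [554.3, 167.5, 213.0]
ee_rot: [[-0.001, -0.315, 0.949], [0.001, 0.949, 0.315], [-1.0, 0.001, -0.0]]
ft_force: [-0.0, -0.3, -0.4]
finger_gap: 88.0
[553.91091563 164.7093004  213.02247859] 18.18065584734812
```

View pics/w1.png

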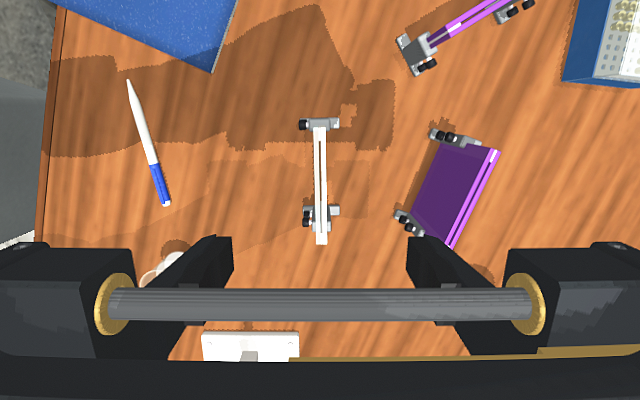

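The wrist view shows the plate's top edge running from (320,127) to (321,244), between the open fingers.

Run:
```python
from h import *
import pickle
c=pickle.load(open('w1.pkl','rb'))
im=cv2.imread('pics/w1.png').astype(int)
for r in (140,170,200,225,240):
    row=im[r,300:345]; w=np.where(row.min(1)>195)[0]; print(r,300+w.min() if len(w) else None,300+w.max() if len(w) else None)
p=onz('wrist',[(319.5,127),(321,244)],105,c);d=p[0]-p[1];m=p.mean(0);print(p,m,np.hypot(*d[:2]),np.degrees(np.arctan2(d[1],d[0]))-90)
o=manip.get_obs();t=np.array([*m[:2],78]);print(o['position'],o['ee_rot'].T@(t-o['position']))
```

```text
140 314 325
170 314 325
200 315 326
225 313 329
240 316 326
[[535.61744418 222.58384911 105.        ]
 [568.20532907 128.58281074 105.        ]] [551.91138663 175.58332992 105.        ] 99.48952435691777 19.12019333396148
[553.91091563 164.7093004  213.02247859] [135.00636463  11.11552551   1.74326094]
```

```bash
python3 -m inch '[{"rx":-0.9,"ry":0,"rz":0,"dx":0,"dy":11,"dz":1.5,"grip":0},{"rx":-0.9,"ry":0,"rz":0,"dx":40,"dy":11,"dz":1.5,"grip":0},{"rx":-0.9,"ry":0,"rz":0,"dx":80,"dy":11,"dz":1.5,"grip":0},{"rx":-0.9,"ry":0,"rz":0,"dx":110,"dy":11,"dz":1.5,"grip":0},{"rx":-0.9,"ry":0,"rz":0,"dx":125,"dy":11,"dz":1.5,"grip":0},{"rx":-0.9,"ry":0,"rz":0,"dx":135,"dy":11,"dz":1.5,"grip":0},{"rx":-0.9,"ry":0,"rz":0,"dx":135,"dy":11,"dz":1.5,"grip":0},{"rx":-0.9,"ry":0,"rz":0,"dx":135,"dy":11,"dz":1.5,"grip":0}]'
python3 -c "
from h import *
print(manip.get_obs()['position'],manip.get_obs()['ft_force'])"
python3 -m inch '[{"rx":0,"ry":0,"rz":0,"dx":0,"dy":0,"dz":0,"grip":1},{"rx":0,"ry":0,"rz":0,"dx":0,"dy":0,"dz":0,"grip":1},{"rx":0,"ry":0,"rz":0,"dx":0,"dy":0,"dz":0,"grip":1},{"rx":0,"ry":0,"rz":0,"dx":0,"dy":0,"dz":0,"grip":1},{"rx":0,"ry":0,"rz":0,"dx":0,"dy":0,"dz":0,"grip":1},{"rx":0,"ry":0,"rz":0,"dx":0,"dy":0,"dz":0,"grip":1},{"rx":0,"ry":0,"rz":0,"dx":0,"dy":0,"dz":0,"grip":1},{"rx":0,"ry":0,"rz":0,"dx":0,"dy":0,"dz":0,"grip":1},{"rx":0,"ry":0,"rz":0,"dx":0,"dy":0,"dz":0,"grip":1},{"rx":0,"ry":0,"rz":0,"dx":0,"dy":0,"dz":0,"grip":1}]'
```

```text
t: 2.85
position: [553.0, 177.0, 79.9]
ee_rot: [[0.002, -0.327, 0.945], [0.001, 0.945, 0.327], [-1.0, 0.0, 0.002]]
ft_force: [-0.8, 0.4, -0.4]
finger_gap: 88.8
[553.01361926 176.96305717  79.85480504] [-0.78426733  0.39739526 -0.42218767]
t: 3.85
position: [552.2, 176.7, 78.7]
ee_rot: [[-0.0, -0.327, 0.945], [-0.0, 0.945, 0.327], [-1.0, -0.0, -0.0]]
ft_force: [-0.9, -0.5, 1.3]
finger_gap: 10.2
```

```bash
python3 -m inch '[{"rx":0,"ry":0,"rz":0,"dx":-15,"dy":0,"dz":0,"grip":1},{"rx":0,"ry":0,"rz":0,"dx":-45,"dy":0,"dz":0,"grip":1},{"rx":0,"ry":0,"rz":0,"dx":-85,"dy":-15,"dz":-3,"grip":1},{"rx":0,"ry":0,"rz":0,"dx":-120,"dy":-40,"dz":-9,"grip":1},{"rx":0,"ry":0,"rz":0,"dx":-126,"dy":-80,"dz":-17,"grip":1},{"rx":0,"ry":0,"rz":0,"dx":-126,"dy":-120,"dz":-26,"grip":1},{"rx":0,"ry":0,"rz":0,"dx":-126,"dy":-160,"dz":-34,"grip":1},{"rx":0,"ry":0,"rz":0,"dx":-126,"dy":-200,"dz":-43,"grip":1},{"rx":0,"ry":0,"rz":0,"dx":-126,"dy":-240,"dz":-52,"grip":1},{"rx":0,"ry":0,"rz":0,"dx":-126,"dy":-280,"dz":-60,"grip":1}]'
python3 -m inch '[{"rx":0,"ry":0,"rz":0,"dx":0,"dy":-40,"dz":-8,"grip":1},{"rx":0,"ry":0,"rz":0,"dx":0,"dy":-80,"dz":-17,"grip":1},{"rx":0,"ry":0,"rz":0,"dx":0,"dy":-120,"dz":-26,"grip":1},{"rx":0,"ry":0,"rz":0,"dx":0,"dy":-150,"dz":-32,"grip":1},{"rx":0,"ry":0,"rz":0,"dx":0,"dy":-169,"dz":-36,"grip":1},{"rx":0,"ry":0,"rz":0,"dx":0,"dy":-169,"dz":-36,"grip":1},{"rx":0,"ry":0,"rz":0,"dx":0,"dy":-169,"dz":-36,"grip":1},{"rx":0,"ry":0,"rz":0,"dx":0,"dy":-169,"dz":-36,"grip":1}]'
python3 - <<'E'
from h import *
import pickle
o=manip.get_obs()
c=manip.camera_params('wrist');p=manip.capture('wrist');pickle.dump((c,o),open('w2.pkl','wb'));cv2.imwrite('pics/w2.png',p[:,:,::-1])
print(o['position'],o['ft_force'],np.degrees(np.arctan2(o['ee_rot'][1,2],o['ee_rot'][0,2])))
E
```

```text
t: 4.85
position: [586.5, -109.3, 205.5]
ee_rot: [[-0.0, -0.327, 0.945], [-0.0, 0.945, 0.327], [-1.0, -0.0, -0.0]]
ft_force: [-0.3, 0.9, -2.8]
finger_gap: 9.6
t: 5.65
position: [608.4, -276.5, 205.2]
ee_rot: [[0.0, -0.33, 0.944], [0.002, 0.944, 0.33], [-1.0, 0.002, 0.001]]
ft_force: [-0.1, 0.4, -3.5]
finger_gap: 10.0
[ 608.37116283 -276.52338449  205.18313758] [-0.12430757  0.37447101 -3.45501341] 19.241861245585937
```

View pics/w2.png

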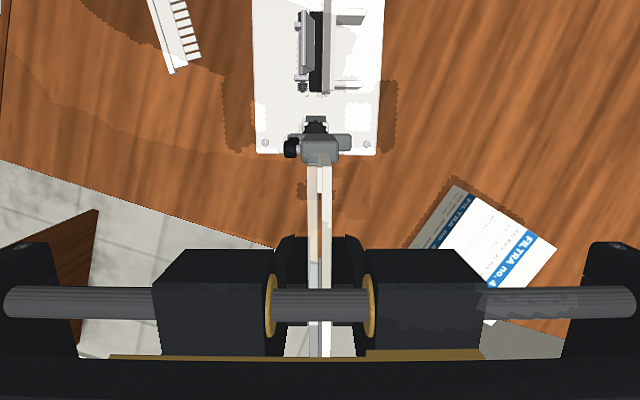

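The view shows the stand's near base corners at about (257,153) and (376,155), with the foam slit at about (316,50). The held plate covers columns 308–331. I'll zoom in.

Run:
```python
from h import *
im=cv2.imread('pics/w2.png')[0:175,240:400];cv2.imwrite('pics/w2z.png',cv2.resize(im,None,fx=3.4,fy=3.4,interpolation=cv2.INTER_CUBIC))
```

```text
(no output)
```

View pics/w2z.png

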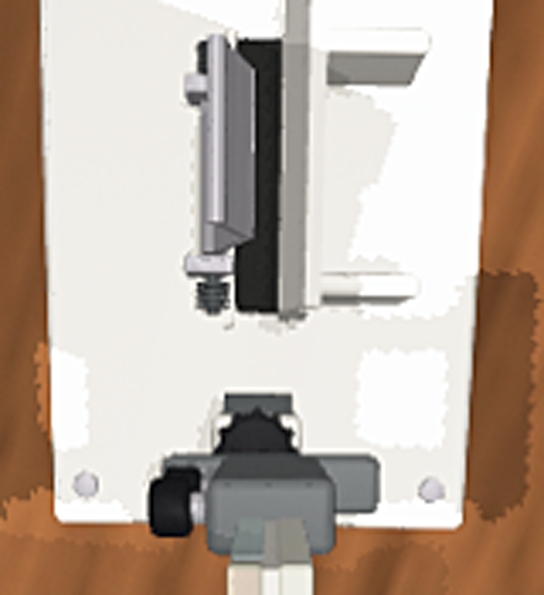

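Run:
```python
from h import *
import pickle
np.set_printoptions(precision=2,suppress=True)
c,o=pickle.load(open('w2.pkl','rb'))
f=lambda l,z:onz('wrist',[(240+(a+.5)/3.4-.5,(b+.5)/3.4-.5) for a,b in l],z,c)
ang=lambda d:np.degrees(np.arctan2(d[1],d[0]))
B=f([(57,523),(463,527),(40,0),(492,0)],12)
print(B,np.linalg.norm(B[0]-B[1]),'yaw',ang(B[1]-B[0]),ang(B[2]-B[0])-90,ang(B[3]-B[1])-90)
S=f([(86,485),(431,490)],12);print('screws',S,ang(S[1]-S[0]))
F=f([(258,312),(258,40)],26);print('foam',F,np.linalg.norm(F[0]-F[1]),F.mean(0),ang(F[1]-F[0])-90)
yaw=np.radians(18.4);ex=np.array([np.cos(yaw),np.sin(yaw),0]);ey=np.array([-ex[1],ex[0],0])
b=(B[0]+B[1])/2;print('centre from near edge',b+100*ey)
print('lateral',(F-(b+100*ey))@np.c_[ex,ey])
L=(B[2]+B[3])/2;print('lat far',(L-(b+100*ey))@ex)
for nm,l,z in(('fence lip top',[(307,300),(325,300),(303,60),(325,60)],79),('fence bottom',[(280,305),(285,60)],26),('jaw lip',[(205,35),(220,245)],83)):
    p=f(l,z);print(nm,((p-(b+100*ey))@np.c_[ex,ey]).tolist())
g=lambda l,z:onz('wrist',l,z,c)
# held plate: top edges at grip end, clamp
P=g([(308,170),(331,170)],232);print(P,P.mean(0))
```

```text
[[ 535.32 -273.43   12.  ]
 [ 657.11 -232.24   12.  ]
 [ 488.4  -132.5    12.  ]
 [ 609.44  -90.14   12.  ]] 128.55771175875594 yaw 18.682571277910284 18.418127919883744 18.54511846299657
screws [[ 540.58 -259.01   12.  ]
 [ 643.27 -224.8    12.  ]] 18.425307640161567
foam [[ 575.03 -193.26   26.  ]
 [ 551.68 -125.85   26.  ]] 71.34076079250892 [ 563.36 -159.56   26.  ] 19.10471457080122
centre from near edge [ 564.65 -157.95   12.  ]
lateral [[ -1.3  -36.78]
 [ -2.17  34.55]]
lat far -0.21331057853255178
fence lip top [[11.056225771768602, -37.22592984589373], [15.398856919660854, -37.155140906266126], [8.932250946955897, 15.498740153312387], [13.990088430127846, 15.58586494198206]]
fence bottom [[5.02556013614494, -34.75887303283861], [5.302113308455596, 29.652782106335383]]
jaw lip [[-13.369028366554323, 19.25657598866728], [-9.795829613907841, -25.51183516638445]]
[[ 587.93 -233.07  232.  ]
 [ 596.24 -230.17  232.  ]] [ 592.09 -231.62  232.  ]
```

```bash
python3 -m inch '[{"rx":0.6,"ry":0,"rz":0,"dx":0,"dy":20,"dz":0,"grip":1},{"rx":0.6,"ry":0,"rz":0,"dx":0,"dy":55,"dz":-1,"grip":1},{"rx":0.6,"ry":0,"rz":0,"dx":0,"dy":90,"dz":-2,"grip":1},{"rx":0.6,"ry":0,"rz":0,"dx":0,"dy":115,"dz":-2,"grip":1},{"rx":0.6,"ry":0,"rz":0,"dx":5,"dy":126.7,"dz":-2,"grip":1},{"rx":0.6,"ry":0,"rz":0,"dx":12,"dy":126.7,"dz":-2,"grip":1},{"rx":0.6,"ry":0,"rz":0,"dx":15,"dy":126.7,"dz":-2,"grip":1},{"rx":0.6,"ry":0,"rz":0,"dx":15,"dy":126.7,"dz":-2,"grip":1},{"rx":0.6,"ry":0,"rz":0,"dx":15,"dy":126.7,"dz":-2,"grip":1}]'
python3 - <<'E'
from h import *
import pickle
o=manip.get_obs()
print(o['position'],o['ft_force'],np.degrees(np.arctan2(o['ee_rot'][1,2],o['ee_rot'][0,2])))
t=np.array([564.9,-157.5,190]);print(o['ee_rot'].T@(t-o['position']))
a=manip.capture('scene')[90:240,310:450];b=manip.capture('side')[160:320,260:400]
c=manip.camera_params('wrist');w=manip.capture('wrist');pickle.dump((c,o),open('w3.pkl','wb'))
for n,i in(('a',a),('b',b),('w3',w)):cv2.imwrite(f'pics/{n}.png',i[:,:,::-1])
out=np.zeros((600,800,3),np.uint8)
r=cv2.resize(a,(280,300),interpolation=2);out[:300,:280]=r
r=cv2.resize(b,(262,300),interpolation=2);out[300:,:262]=r
r=cv2.resize(w[:240,200:440],(520,520),interpolation=2);out[:520,280:]=r
cv2.imwrite('pics/m3.png',out[:,:,::-1])
E
```

```text
t: 6.6
position: [565.2, -161.3, 189.3]
ee_rot: [[-0.0, -0.315, 0.949], [-0.001, 0.949, 0.315], [-1.0, -0.0, -0.0]]
ft_force: [-0.2, 0.6, -2.3]
finger_gap: 9.8
[ 565.15748788 -161.34855853  189.29123695] [-0.24198132  0.62185189 -2.25695939] 18.350252269450625
[-0.71076177  3.73359692  0.96701579]
```

View pics/m3.png

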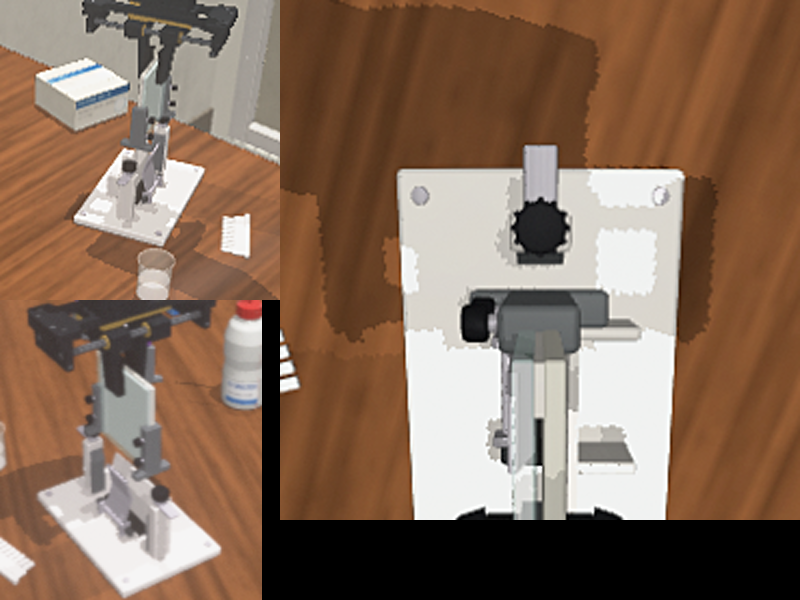

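Scene and side views show the sandwich upright above the slot. In the wrist view the far base corners are at crop (398,170) and (685,170), and the knob is at (540,228). Measuring the relative offset.

Run:
```python
from h import *
import pickle
np.set_printoptions(precision=2,suppress=True)
c,o=pickle.load(open('w3.pkl','rb'))
s=520/240
f=lambda l,z:onz('wrist',[(200+(a-280)/s,b/s) for a,b in l],z,c)
B=f([(398,170),(685,170)],12);R=o['ee_rot'];ex=R[:,2];ey=R[:,1]
b=B.mean(0)-100*ey
d=B[1]-B[0];print('yaw',np.degrees(np.arctan2(d[1],d[0])),np.linalg.norm(d),'centre',b)
k=f([(540,228)],100)[0];print('from knob',k-71*ey)
F=f([(470,292),(608,292)],189.3-78.5+8);print('foot mid', F.mean(0)-56*ey, np.linalg.norm(F[0]-F[1]))
Q=f([(515,400),(570,400)],189.3-78.5+105);print('plate top rel tcp x',(Q-o['position'])@ex)
for n in(b,k-71*ey,F.mean(0)-56*ey):print('rel tcp (ex,ey)',(n-o['position'])@ex,(n-o['position'])@ey)
print(manip.get_obs()['position'])
```

```text
yaw 18.434015924999134 128.4375299026252 centre [ 565.72 -159.25   12.05]
from knob [ 564.21 -157.78  100.03]
foot mid [ 565.35 -162.29  118.83] 43.10825608124671
plate top rel tcp x [-4.63  5.25]
rel tcp (ex,ey) 1.2421387122726908 1.8926843943096352
rel tcp (ex,ey) 0.2507819620808748 3.730346772472256
rel tcp (ex,ey) -0.097450772814539 -0.9219887346497826
[ 565.21 -160.56  189.74]
```

```bash
python3 -m inch '[{"rx":0,"ry":0,"rz":0,"dx":0,"dy":3.5,"dz":0.6,"grip":1},{"rx":0,"ry":0,"rz":0,"dx":0,"dy":3.5,"dz":0.6,"grip":1},{"rx":0,"ry":0,"rz":0,"dx":10,"dy":3.5,"dz":0.6,"grip":1},{"rx":0,"ry":0,"rz":0,"dx":20,"dy":3.5,"dz":0.6,"grip":1},{"rx":0,"ry":0,"rz":0,"dx":28,"dy":3.5,"dz":0.6,"grip":1},{"rx":0,"ry":0,"rz":0,"dx":34,"dy":3.5,"dz":0.6,"grip":1},{"rx":0,"ry":0,"rz":0,"dx":38,"dy":3.5,"dz":0.6,"grip":1},{"rx":0,"ry":0,"rz":0,"dx":40,"dy":3.5,"dz":0.6,"grip":1},{"rx":0,"ry":0,"rz":0,"dx":40,"dy":3.5,"dz":0.6,"grip":1}]'
python3 -m inch '[{"rx":0,"ry":0,"rz":0,"dx":3,"dy":0,"dz":0,"grip":1},{"rx":0,"ry":0,"rz":0,"dx":6,"dy":0,"dz":0,"grip":1},{"rx":0,"ry":0,"rz":0,"dx":9,"dy":0,"dz":0,"grip":1},{"rx":0,"ry":0,"rz":0,"dx":12,"dy":0,"dz":0,"grip":1},{"rx":0,"ry":0,"rz":0,"dx":15,"dy":0,"dz":0,"grip":1},{"rx":0,"ry":0,"rz":0,"dx":15,"dy":0,"dz":0,"grip":1},{"rx":0,"ry":0,"rz":0,"dx":15,"dy":0,"dz":0,"grip":1}]'
```

```text
t: 7.65
position: [564.4, -156.3, 149.5]
ee_rot: [[-0.0, -0.317, 0.948], [0.0, 0.948, 0.317], [-1.0, 0.0, -0.0]]
ft_force: [-1.6, 0.2, -2.4]
finger_gap: 9.6
t: 8.35
position: [564.4, -156.5, 134.8]
ee_rot: [[-0.0, -0.317, 0.949], [-0.0, 0.949, 0.317], [-1.0, -0.0, -0.0]]
ft_force: [-0.6, -0.9, 1.6]
finger_gap: 9.7
```

The vertical force rose by 4 N, which fits the jaw opening, and the lateral forces are small. Continuing down to just above the foam.

```bash
python3 -m inch '[{"rx":0,"ry":0,"rz":0,"dx":4,"dy":0,"dz":0,"grip":1},{"rx":0,"ry":0,"rz":0,"dx":8,"dy":0,"dz":0,"grip":1},{"rx":0,"ry":0,"rz":0,"dx":12,"dy":0,"dz":0,"grip":1},{"rx":0,"ry":0,"rz":0,"dx":15,"dy":0,"dz":0,"grip":1},{"rx":0,"ry":0,"rz":0,"dx":15,"dy":0,"dz":0,"grip":1},{"rx":0,"ry":0,"rz":0,"dx":15,"dy":0,"dz":0,"grip":1}]'
python3 -m inch '[{"rx":0,"ry":0,"rz":0,"dx":3,"dy":0,"dz":0,"grip":1},{"rx":0,"ry":0,"rz":0,"dx":6,"dy":0,"dz":0,"grip":1},{"rx":0,"ry":0,"rz":0,"dx":9,"dy":0,"dz":0,"grip":1},{"rx":0,"ry":0,"rz":0,"dx":11,"dy":0,"dz":0,"grip":1},{"rx":0,"ry":0,"rz":0,"dx":11,"dy":0,"dz":0,"grip":1},{"rx":0,"ry":0,"rz":0,"dx":11,"dy":0,"dz":0,"grip":1}]'
```

```text
t: 8.95
position: [564.1, -156.4, 119.1]
ee_rot: [[-0.001, -0.317, 0.948], [0.0, 0.948, 0.317], [-1.0, 0.0, -0.001]]
ft_force: [0.3, -0.3, -3.9]
finger_gap: 10.0
t: 9.55
position: [564.2, -156.5, 108.3]
ee_rot: [[-0.001, -0.317, 0.948], [-0.0, 0.948, 0.317], [-1.0, 0.0, -0.001]]
ft_force: [0.1, -1.1, -3.3]
finger_gap: 9.6
```

```bash
python3 -m inch '[{"rx":0,"ry":0,"rz":0,"dx":2,"dy":0,"dz":0,"grip":1},{"rx":0,"ry":0,"rz":0,"dx":4,"dy":0,"dz":0,"grip":1},{"rx":0,"ry":0,"rz":0,"dx":6,"dy":0,"dz":0,"grip":1},{"rx":0,"ry":0,"rz":0,"dx":6,"dy":0,"dz":0,"grip":1},{"rx":0,"ry":0,"rz":0,"dx":6,"dy":0,"dz":0,"grip":1},{"rx":0,"ry":0,"rz":0,"dx":6,"dy":0,"dz":0,"grip":1}]'
python3 -m inch '[{"rx":0,"ry":0,"rz":0,"dx":1,"dy":0,"dz":0,"grip":1},{"rx":0,"ry":0,"rz":0,"dx":2,"dy":0,"dz":0,"grip":1},{"rx":0,"ry":0,"rz":0,"dx":2,"dy":0,"dz":0,"grip":1},{"rx":0,"ry":0,"rz":0,"dx":2,"dy":0,"dz":0,"grip":1}]'
```

```text
t: 10.15
position: [564.4, -156.5, 102.7]
ee_rot: [[-0.0, -0.317, 0.948], [-0.0, 0.948, 0.317], [-1.0, -0.0, -0.0]]
ft_force: [-1.9, -1.6, 2.3]
finger_gap: 9.5
t: 10.55
position: [564.4, -156.5, 101.4]
ee_rot: [[0.0, -0.317, 0.948], [-0.001, 0.948, 0.317], [-1.0, -0.001, -0.0]]
ft_force: [-4.7, -1.0, 7.5]
finger_gap: 9.5
```

Run:
```python
from h import *
F=[];P=[]
for i in range(12):
    w=manip.capture(('wrist','scene','side')[i%3]);o=manip.get_obs();F.append(np.r_[o['ft_force'],o['moment']]);P.append(o['position'])
    if i%3==0:a=w
    if i%3==1:b=w
    if i%3==2:s=w
print(np.mean(F,0).round(2),np.std(F,0).round(2),np.mean(P,0).round(2),o['t'])
out=np.zeros((600,800,3),np.uint8)
out[:300,:300]=cv2.resize(b[120:220,330:430],(300,300),interpolation=2)
out[300:,:300]=cv2.resize(s[200:320,270:390],(300,300),interpolation=2)
out[:500,300:]=cv2.resize(a[:240,200:440],(500,500),interpolation=2)
cv2.imwrite('pics/m4.png',out[:,:,::-1])
```

```text
[-3.69 -0.97  7.46 -0.29  0.8  -0.11] [0.33 0.4  0.62 0.03 0.02 0.02] [ 564.37 -156.52  101.46] 11.15
```

View pics/m4.png

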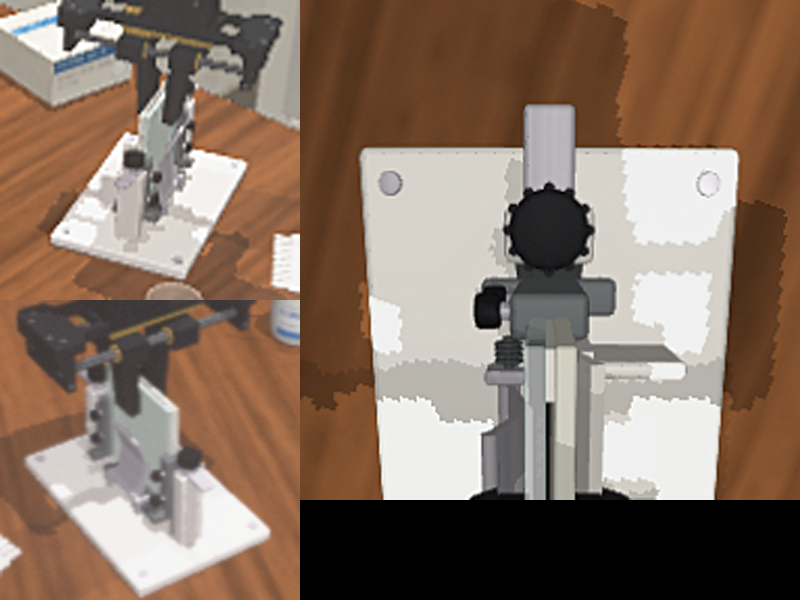

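The sandwich is seated with the jaw against the glass. There is a lateral reaction of about −3.7 N from the fence, so I'll ease it off slightly and check the vertical force again.

```bash
python3 -m inch '[{"rx":0,"ry":0,"rz":0,"dx":0,"dy":0,"dz":-0.7,"grip":1},{"rx":0,"ry":0,"rz":0,"dx":0,"dy":0,"dz":-0.7,"grip":1},{"rx":0,"ry":0,"rz":0,"dx":0,"dy":0,"dz":-0.7,"grip":1},{"rx":0,"ry":0,"rz":0,"dx":0,"dy":0,"dz":-0.7,"grip":1},{"rx":0,"ry":0,"rz":0,"dx":0,"dy":0,"dz":-0.7,"grip":1}]'
cat > avg.py <<'E'
from h import *
F=[];P=[]
for i in range(8):
    manip.capture('wrist');o=manip.get_obs();F.append(np.r_[o['ft_force'],o['moment']]);P.append(o['position'])
print(np.mean(F,0).round(2),np.mean(P,0).round(2),o['t'])
E
python3 avg.py
```

```text
t: 11.65
position: [564.3, -156.5, 101.4]
ee_rot: [[0.001, -0.317, 0.948], [-0.0, 0.948, 0.317], [-1.0, -0.001, 0.001]]
ft_force: [-3.0, -1.9, 7.0]
finger_gap: 9.7
[-2.45 -1.04  6.12 -0.25  0.57 -0.11] [ 564.33 -156.52  101.45] 12.05
```

```bash
python3 -m inch '[{"rx":0,"ry":0,"rz":0,"dx":0.7,"dy":0,"dz":-0.4,"grip":1},{"rx":0,"ry":0,"rz":0,"dx":0.7,"dy":0,"dz":-0.4,"grip":1},{"rx":0,"ry":0,"rz":0,"dx":0.7,"dy":0,"dz":-0.4,"grip":1},{"rx":0,"ry":0,"rz":0,"dx":0.7,"dy":0,"dz":-0.4,"grip":1},{"rx":0,"ry":0,"rz":0,"dx":0.7,"dy":0,"dz":-0.4,"grip":1}]'
python3 avg.py
```

```text
t: 12.55
position: [564.3, -156.5, 100.9]
ee_rot: [[0.002, -0.317, 0.948], [-0.0, 0.948, 0.317], [-1.0, -0.001, 0.002]]
ft_force: [-2.4, -0.6, 6.1]
finger_gap: 9.5
[-2.46 -0.79  6.53 -0.22  0.48 -0.09] [ 564.27 -156.53  100.9 ] 12.95
```

The force is steady at about 6.5 N of push plus about 3 N of weight, so roughly 9.5 N on the foam. Kinematics put the squeeze at about 4 mm, which agrees reasonably. Handing in.

```bash
python3 -c "
from rig import manip
print(manip.hand_in());o=manip.get_obs();print(o['t'],o['ft_force'],o['position'],o['finger_gap'])"
```

```text
the job is handed in; nothing more can be done
None
the job is handed in; nothing more can be done
```

I gripped the sandwich by its bare top edge and lowered it upright between the end posts. The insertion force rose by about 4 N as the sprung jaw opened. I then pressed it onto the foam and handed in at about 13 s, still gripping and pressing.

Last checks before hand-in:
- **Push:** the tool pushes down with about 6.5 N. With about 3 N of sandwich weight, that is roughly 9.5 N on the foam.
- **Squeeze:** the force implies about 4.7 mm, but the arm's height gives only about 3.8 mm. The two disagree by about 1 mm, which is within calibration and friction error.
- **Side load:** about 2.5 N is left toward the fence, after I eased off from 3.7 N.
- **Position and attitude:** the tool is vertical to about 0.002 rad and within 0.1° of my estimate of the stand's angle.
- **In the pictures:** the sandwich sits between jaw and fence. The comb and beaker were clear of the path, but I did not measure whether any bystander moved. I did not check separately that the clamp tops are level with the post tops.

The first two move calls were refused, with no motion, because every row needs all seven keys.

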